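# Press a freshly glued sanding block in the trigger clamp

## Robot

A 7-joint arm with a two-finger parallel gripper is mounted at the origin on the work surface. World frame = base frame: x ahead of the robot, y to its left, z up, the work surface at z = 0. Lengths are in m, angles in degrees, forces in N, time in s.
With the tool pointing down it reaches from about 0.4 to 0.85 m from the base axis. Payload 10.4 kg.
Tool frame: the origin (TCP) lies between the finger pads; the fingertips stand 11 mm ahead of it and the grasp point (between the pads) lies 8 mm behind it; y points along the fingers, z is the direction in which the jaws open and shut, and the axes are right-handed (so a half turn about y gives the same grasp; the last joint's range is limited). The gripper opens to 87 mm and grips with 3 to 60 N. Pads are 19 mm wide; open, the fingers measure 117 mm over their backs; the gripper's body (75 mm by 190 mm) begins 51 mm behind the grasp point.
Start: joints at [73.533, 19.034, -3.707, 83.658, 1.238, 77.344, -5.071], TCP at [0.164, -0.603, 0.234] pointing down, gripper open.
Joint ranges: [-148.97, 148.97], [-28.65, 121.19], [-84.17, 76.75], [9.2, 138.47], [-72.65, 252.65], [3.7, 117.97], [-149.18, 149.18]. Speed limits (degrees/s): [127.2, 127.2, 159.86, 159.86, 180, 180, 180].

## Interface

Orientations are given as [roll, pitch, yaw] about the fixed x, y, z axes, in that order (R = Rz(yaw) Ry(pitch) Rx(roll)).
In Python, from station import r gives the robot as it stands. The module is installed in compiled form; this text tells all that it offers.
- The arm moves only by the tool drive_tool, never from a script. Its arguments are lists of equal length, an entry for each row: "hand": the opening in per cent of the stroke, from 0 (shut) to 100 (fully open); "xyz": the shift along the tool's x, y, z in cm, a list of three; "delta_rot": the turn, a rotation vector about the tool's x, y, z in degrees, a list of three. A call has exactly 10 rows; each row shifts and turns the commanded pose from where the row before left it, along the tool's axes as they then stand; what a row does not reach is not made up. A row lasts 1/12 s, in which the tool goes at most 41.7 mm and 7.16 degrees, less where a joint would pass 70% of its speed; a pose out of reach is approached as far as the arm can. A call with a gripper value outside its range is refused whole. The fingers move at their own pace and stop on an object; "newtons" is the grip in N (left out, the last holds). Time passes only in rows, so rows that do not move let the fingers close, or fill a call up. It gives the time, the measured TCP pose, the force and the opening at its end, in the units of the state.
- r.observe(): the state, without advancing time (a new reading comes with each control period).
- r.snapshot(name): name is "scene" or "top"; returns the picture (400x640x3 uint8, blue, green, red); there is no depth.
- r.camera_params(name): a dict with "intrinsics" (3x3 intrinsics, pixels), "R" (3x3) and "t" (3): a world point X has camera coordinates R X + t. Camera axes: x right, y down, z forward; pixel columns grow to the right and rows downward; lengths in m; the calibration is good to about 2 mm. A picture is of the moment at which its call begins. camera_params takes no time and is no camera call.
- r.finish_job(): hands the job in, once; it reports no verdict.
The state is a dict: "time": time; "qpos": joint angles; "joint_velocities": joint speeds; "joint_torque": joint torques, N m; "ee_pos": TCP position; "ee_rot": TCP orientation; "wrist_force": force on the tool from outside, world axes, zero at the start; "torque": the same for the moment, N m; "grip_width": finger opening in m.
Only numpy, scipy, OpenCV 4.12 (cv2) and the standard library are available. Lean on these libraries where they do the work, as an engineer would, in place of code of your own. Each camera call takes 0.05 s, during which the arm holds its last target.

## Task

Take the sled by its knob and slide it along its track until the middle of the sanding block is in line with the round jaw pad, then pump the clamp's trigger (the sliding one of its two black uprights, farther from the jaw) until the pad meets the cork sole and its spring plunger is pressed about half way in. Do not drive the plunger home, which would crush the cork, work the jaw by its trigger only, and leave the other things on the counter where they are. Finish while still holding the trigger squeezed: the clamp has no latch, so do not let go.

Things in the scene. Friction and masses are not known exactly. Their poses are not given: they have to be found in the camera images.
- clamp: Fixed T-shaped clamp base plate, 12 mm thick; drawn anywhere, turned up to 0.3 rad. Origin on the counter. Its +y: the way the jaw pushes (press axis x = 0, 48 mm up); its +x: the way the sled goes. Grey housing 44 x 110 mm, y -165 to -55 mm, 74 mm high, with a fixed upright black handle (24 x 18 mm, at y = -85 mm, top 154 mm up) and the trigger behind it. Track at y 70 to 172 mm.
- sled (a joint): Travel (m) of the aluminium sled along the clamp's +x, 0 to 0.12. Starts at 0 to 0.02; the block must go 65 to 85 mm farther along the track and the track's end is beyond that, so go by the block. About 2 N of friction. The block stands loose on the sled (160 x 92 mm), up to 20 mm off its middle, between low end lips, before an upright back wall whose top is 70 mm above the counter.
- sled_knob (a point): Middle of the top of the sled's knob: a black 24 x 24 x 36 mm square grip (sides along the clamp's x and y) on a thin post behind the back wall, at the sled's middle; top 114 mm above the counter, 10 mm behind the wall and standing higher than it; nothing beside it along the track.
- block: The loose sanding block standing on its long edge on the sled: 110 mm long (its x), 38 mm thick (its y: pale wood, with a 10 mm cork sole on the -y side that faces the pad), 60 mm high, about 0.14 kg. It rides along when the sled is moved gently. Origin at the centre of its underside, 20 mm above the counter; it is in line with the pad when its x in the clamp's frame is 0.
- jaw (a joint): Travel (m) of the jaw bar along the clamp's +y, 0 to 0.075. Starts at 0.010 to 0.028, the pad then 40 to 22 mm short of the cork; they meet at about 0.051. Only 3 N of friction keeps the bar where it is, so under more load it slides back when the trigger is let go.
- jaw_head: The grey block, 36 x 25 x 40 mm, at the front end of the jaw bar, with its plunger and pad; top 68 mm above the counter. Not to be pushed by the robot. Origin fixed in the bar, on the counter level under the press axis, 30 mm behind the pad's face (plunger out).
- plunger (a joint): How far the pad's spring plunger is pressed into the jaw head, in m: 0 free, 0.016 fully home. The spring is 1 N per mm, so 0.008 is half way and 8 N on the cork; above 15 N the cork is crushed.
- pad: The round black rubber pad, 30 mm across and 6 mm thick, at the end of the plunger. Origin as the jaw head's, moving with the plunger.
- pad_face (a point): Centre of the pad's front face, which meets the cork; 48 mm above the counter.
- trigger (a joint): Travel (m) of the trigger along the clamp's +y, towards the handle: 0 released, 0.014 at its stop. A spring (2 to 3.5 N) returns it. Going forward, its pawl first crosses up to 9 mm of slack to the next tooth of the bar (teeth 9 mm apart), then pushes the jaw along one to one; a full stroke and release gains 9 mm. It moves no jaw on the way back. 8 N on the pad takes about 14 N at the blade.
- trigger_blade: Upright black trigger blade, 24 mm wide (clamp x), 14 mm thick (y), from 76 to 150 mm above the counter, at clamp y = -130 mm when released; slides straight, staying upright. Push its back (-y) face towards the handle, or pinch it with the handle (61 mm over both, 29 mm between). Origin at the clamp's origin plus the trigger's travel.
- trigger_back (a point): Point in the middle of the blade's back (-y) face, 134 mm above the counter: the place to push, towards the clamp's +y. Behind it nothing is higher than 74 mm above the counter.
- spare_block: Bystander: another sanding block, 110 x 60 x 38 mm, lying cork side down. Origin under its centre.
- brush: Bystander: a paint brush lying flat. Origin under its middle.
- scraper: Bystander: a flat scraper lying on the counter.
- tin: Bystander: a plain steel tin, 68 mm across, 75 mm high. Origin under its centre.
- jar: Bystander: a jar with a white lid, 60 mm across, 80 mm high. Origin under its centre.
- screwdriver: Bystander: a screwdriver lying on the counter.
- tray: Bystander: a clear plastic paint tray, 170 x 240 x 50 mm. Origin under its centre.
Mind the look-alikes: they are no part of the job. What is shaped like the block but green or orange is not meant.

How it is judged:
By the outcome, as a careful person would: the job done as asked, in the order asked, and still so for the second after the job is handed in, while the arm keeps its last pose, push and grip.
It also fails if it takes over 67 s, if anything falls off the work surface, if the arm or the gripper's body presses on something with over 40 N, if the wrist force passes 120 N, or if a joint passes its speed limit or range.

## Working session

There is one attempt and no reset: what is moved stays moved. The work goes in short steps, Python scripts to look and compute and a tool call to move; the robot and the scene stay as the last step left them, time stands still between calls to the robot, and variables do not carry over. Pictures are saved under pics/ and viewed, and the job is handed in when it is done.

Besides the shell and the picture viewer there is one more tool, called after ">>>" as a command line: name --argument value ..., lists and objects as JSON in quotes. drive_tool: Moves the arm, as the interface text tells. Its arguments: {"type":"object","properties":{"hand":{"type":"array"},"xyz":{"type":"array"},"delta_rot":{"type":"array"},"newtons":{"type":"number"}},"required":["hand","xyz","delta_rot"]}

```bash
mkdir -p pics; python3 - <<'E'
from station import r
import cv2,numpy as np
np.set_printoptions(precision=4,suppress=True)
s=r.observe()
for k,v in s.items(): print(k,np.array(v))
for n in("scene","top"):
    cv2.imwrite(f"pics/{n}0.png",r.snapshot(n)); print(n,r.camera_params(n))
E
```

```text
time 0.0
qpos [73.534  19.0703 -3.7057 83.7075  1.2364 77.3429 -5.0719]
joint_velocities [ 0.0189  0.0352 -0.0679  0.0025  0.0031 -0.0028 -0.0532]
joint_torque [  0.0011 -62.3246   0.025  -38.9888  -0.0614   0.0397   0.0001]
ee_pos [ 0.1635 -0.6029  0.2328]
ee_rot [ -90.0808   -0.0031 -164.8305]
wrist_force [-0.1841  0.0821 -0.1618]
torque [0.0277 0.0296 0.018 ]
grip_width 0.0871953748711384
scene {'intrinsics': array([[454.096 ,   0.    , 321.1061],
       [  0.    , 454.096 , 196.0144],
       [  0.    ,   0.    ,   1.    ]]), 'R': array([[-0.5658,  0.8245, -0.0045],
       [ 0.6963,  0.4749, -0.5382],
       [-0.4416, -0.3076, -0.8428]]), 't': array([ 0.318 , -0.3227,  1.7133])}
top {'intrinsics': array([[381.9254,   0.    , 314.8234],
       [  0.    , 381.9254, 199.6199],
       [  0.    ,   0.    ,   1.    ]]), 'R': array([[-0.0007, -0.9999, -0.0124],
       [-0.9966,  0.0018, -0.0826],
       [ 0.0826,  0.0123, -0.9965]]), 't': array([0.0035, 0.5377, 1.3167])}
```

View pics/scene0.png

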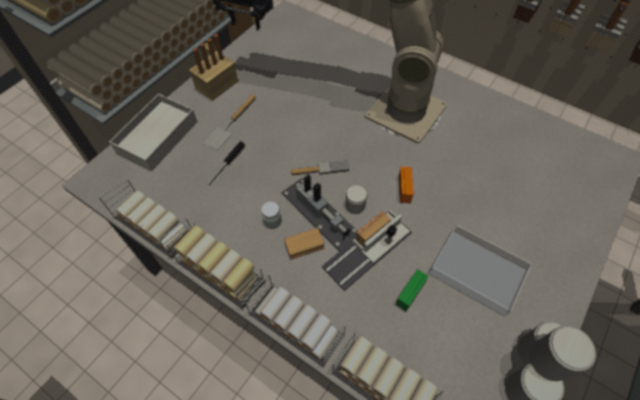

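View pics/top0.png

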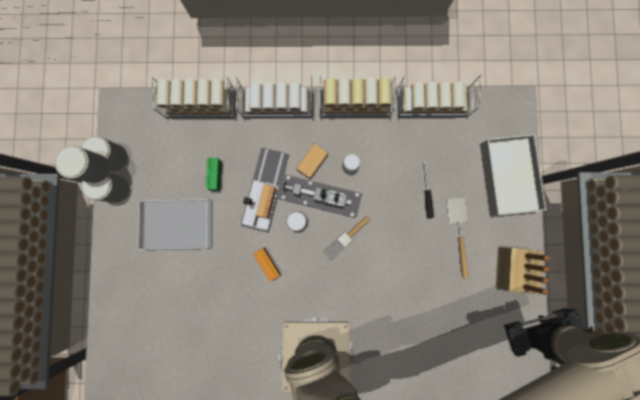

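```bash
python3 - <<'E'
import cv2
t=cv2.imread('pics/top0.png')[135:245,230:370]; cv2.imwrite('pics/t0z.png',cv2.resize(t,None,fx=5.5,fy=5.4,interpolation=cv2.INTER_CUBIC))
t=cv2.imread('pics/scene0.png')[165:295,270:420]; cv2.imwrite('pics/s0z.png',cv2.resize(t,None,fx=5,fy=4.6,interpolation=cv2.INTER_CUBIC))
E
```

```text
(no output)
```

View pics/t0z.png

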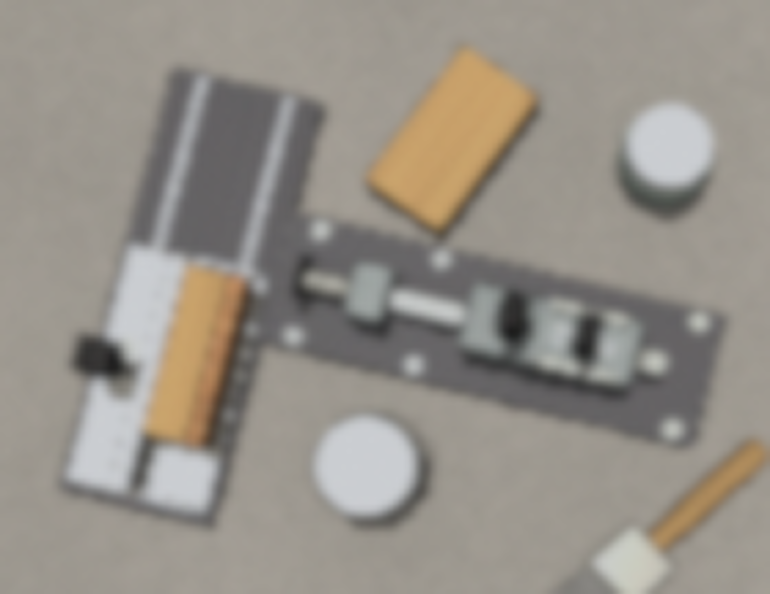

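View pics/s0z.png

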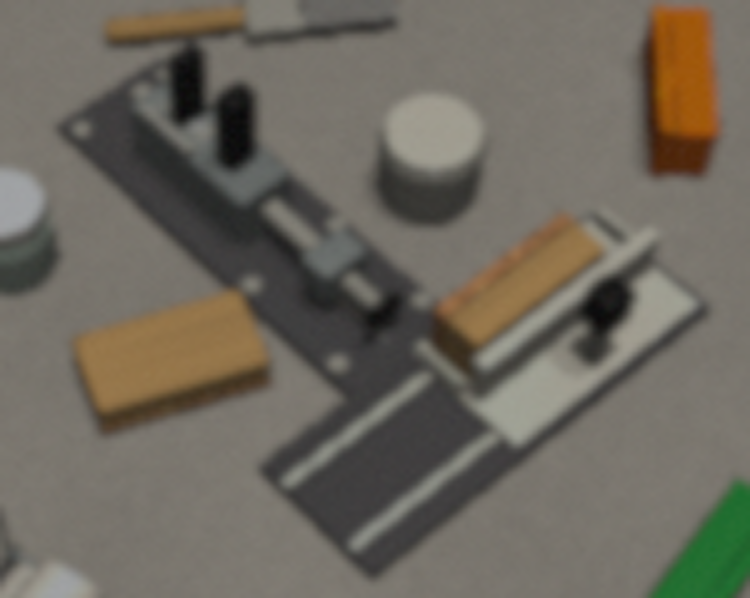

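```bash
cat > h.py <<'E'
import numpy as np,cv2
from station import r
from scipy.optimize import least_squares
P={n:r.camera_params(n) for n in("scene","top")}
def proj(n,X):
    p=P[n]; c=np.atleast_2d(X)@p["R"].T+p["t"]; q=c@p["intrinsics"].T; return q[:,:2]/q[:,2:]
def ray(n,uv,z):
    p=P[n]; d=p["R"].T@np.linalg.solve(p["intrinsics"],[*uv,1]); o=-p["R"].T@p["t"]; return o+d*(z-o[2])/d[2]
def W(pose,X):
    X=np.atleast_2d(X).astype(float); a=pose[2]; c,s=np.cos(a),np.sin(a)
    return X@np.array([[c,s,0],[-s,c,0],[0,0,1]])+[pose[0],pose[1],0]
def box(x0,x1,y0,y1,z0,z1): return [[x,y,z] for x in(x0,x1) for y in(y0,y1) for z in(z0,z1)]
def draw(img,n,pose,boxes,f,off):
    for b,col in boxes:
        q=(proj(n,W(pose,np.array(b)))-off)*f+f/2
        for i in range(8):
            for k in(1,2,4):
                if not i&k: cv2.line(img,tuple(np.round(q[i]).astype(int)),tuple(np.round(q[i|k]).astype(int)),col,1,cv2.LINE_AA)
E
cat > fit.py <<'E'
from h import *
T=lambda x,y:np.array([230+x/5.5-.5,135+y/5.4-.5]); S=lambda x,y:np.array([270+x/5-.5,165+y/4.6-.5])
# params cx cy th xtop w yend sledx jaw xbot
obs=[("top",T(172,68),lambda p:[p[3],.172,.012]),("top",T(325,105),lambda p:[p[3],.07,.012]),
("scene",S(375,575),lambda p:[p[3],.172,.012]),("scene",S(262,468),lambda p:[p[3],.07,.012]),
("top",T(727,315),lambda p:[p[4],p[5],.012]),("top",T(692,447),lambda p:[-p[4],p[5],.012]),
("scene",S(60,127),lambda p:[p[4],p[5],.012]),
("top",T(472,283),lambda p:[.022,-.055,.074]),("top",T(465,352),lambda p:[-.022,-.055,.074]),
("top",T(640,315),lambda p:[.022,-.165,.074]),("top",T(628,385),lambda p:[-.022,-.165,.074]),
("scene",S(237,93),lambda p:[0,-.085,.154]),("scene",S(188,52),lambda p:[0,-.13,.150]),
("top",T(513,308),lambda p:[0,-.085,.130]),
("scene",S(610,295),lambda p:[p[6],p[7],.114]),("top",T(97,355),lambda p:[p[6],p[7],.114]),
]
f=lambda p:np.concatenate([proj(n,W(p,g(p)))[0]-uv for n,uv,g in obs])
p0=[.5,0,-.15,.1,.04,-.2,-.05,.17]
s=least_squares(f,p0,loss='soft_l1'); p=s.x
print(np.round(p,4)); print(np.round(f(p).reshape(-1,2),2))
np.save('pose.npy',p)
E
python3 fit.py
```

```text
[ 0.5702  0.0592 -0.2377  0.121   0.0443 -0.2154 -0.078   0.1519]
[[-0.43 -0.18]
 [-0.61 -0.5 ]
 [ 0.35 -0.  ]
 [-0.49 -0.84]
 [-0.58 -0.05]
 [ 0.1  -0.12]
 [-0.45 -0.24]
 [-0.02 -0.62]
 [-1.81 -0.78]
 [ 1.16  1.02]
 [ 0.36  0.73]
 [-0.27 -0.03]
 [-0.37  0.44]
 [-0.23  1.46]
 [-0.16 -0.83]
 [-0.6  -0.5 ]]
```

```bash
cat > ov.py <<'E'
from h import *
import sys
tag=sys.argv[1]; bx=float(sys.argv[2]); by=float(sys.argv[3]); kx=float(sys.argv[4]); trig=float(sys.argv[5]); 
p=np.load('pose.npy'); ky=p[7]
B=[(box(-.022,.022,-.165,-.055,.012,.074),(255,255,0)),(box(-.012,.012,-.094,-.076,.074,.154),(0,0,255)),
(box(-.012,.012,-.137+trig,-.123+trig,.076,.15),(0,255,255)),(box(bx-.055,bx+.055,by-.019,by+.019,.02,.08),(0,255,0)),
(box(kx-.012,kx+.012,ky-.012,ky+.012,.078,.114),(255,0,255)),(box(-p[4],p[4],p[5],.07,0,.012),(255,255,255)),
(box(-.2,p[3],.07,.172,0,.012),(255,255,255)),(box(-.001,.001,-.05,.1,.048,.048),(0,128,255))]
for n,o,sz,f in(("top",(228,130),(140,115),5),("scene",(270,165),(150,115),5)):
    im=cv2.imread(f'pics/{n}{tag}.png')[o[1]:o[1]+sz[1],o[0]:o[0]+sz[0]]
    im=cv2.resize(im,None,fx=f,fy=f,interpolation=cv2.INTER_CUBIC); draw(im,n,p,B,f,np.array(o)); cv2.imwrite(f'pics/{n}{tag}o.png',im)
E
python3 - <<'E'
from h import *
p=np.load('pose.npy')
T=lambda x,y:np.array([230+x/5.5-.5,135+y/5.4-.5])
S=lambda x,y:np.array([270+x/5-.5,165+y/4.6-.5])
c,s=np.cos(p[2]),np.sin(p[2])
def inv(X): d=X[:2]-p[:2]; return np.round([c*d[0]+s*d[1],-s*d[0]+c*d[1]],4)
for q in((185,262),(245,275),(205,445),(145,430)): print(inv(ray("top",T(*q),.08)))
for q in((475,365),(435,318),(562,215),(605,235)): print('s',inv(ray("scene",S(*q),.08)))
E
python3 ov.py 0 -.068 .1 -.078 0
```

```text
[-0.0089  0.1184]
[-0.0082  0.0806]
[-0.1168  0.0785]
[-0.1164  0.1164]
s [0.0021 0.1262]
s [-0.004   0.0865]
s [-0.1152  0.0833]
s [-0.1235  0.1114]
```

View pics/top0o.png

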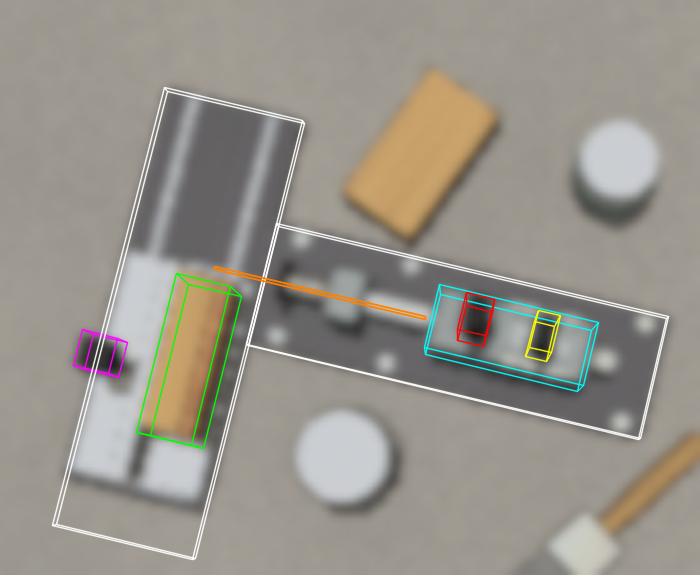

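View pics/scene0o.png

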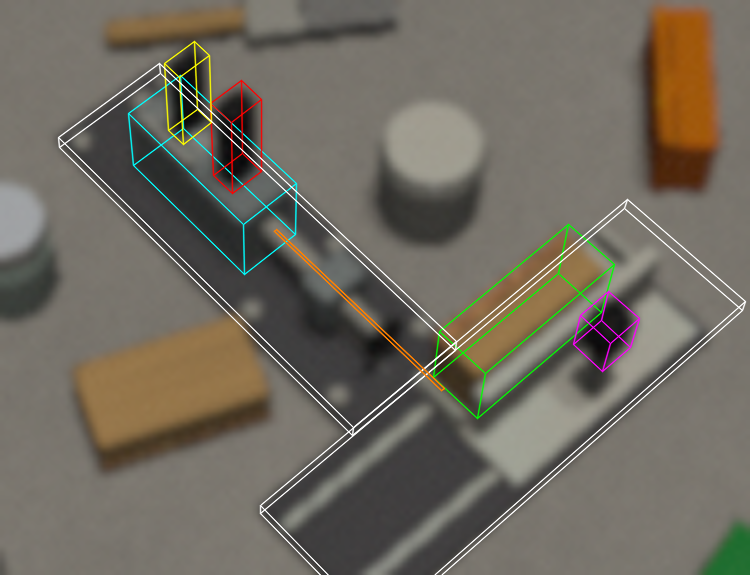

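```bash
cat >> h.py <<'E'
from scipy.spatial.transform import Rotation as Ro
def Rt(): 
    s=r.observe(); return np.array(s['ee_pos']),Ro.from_euler('xyz',s['ee_rot'],degrees=True)
def local(R,v): return R.inv().apply(v)
E
python3 - <<'E'
from h import *
p=np.load('pose.npy'); pos,R=Rt()
for k,x in dict(knob=[p[6],p[7],.114],trig=[0,-.137,.134],tcp_pre=[0,-.165,.2]).items(): print(k,np.round(W(p,x),4))
print('yaw',np.degrees(p[2]))
# rotate -6.12 about tool y per row with world step
tgt=np.array([.42,-.35,.235]); st=(tgt-pos)/10
for i in range(10):
    R=R*Ro.from_rotvec([0,-6.12,0],degrees=True)
    print(np.round(local(R*Ro.from_rotvec([0,6.12,0],degrees=True),st)*100,1))
print(R.as_euler('xyz',degrees=True))
k=W(p,[p[6],p[7],.20])[0]
print('rem',np.round(local(R,k-tgt)*100,2))
E
```

```text
knob [[0.5301 0.2252 0.114 ]]
trig [[ 0.538  -0.0739  0.134 ]]
tcp_pre [[ 0.5314 -0.1012  0.2   ]]
yaw -13.617135313815172
[-3.1 -0.  -1.8]
[-3.3 -0.  -1.4]
[-3.4 -0.  -1.1]
[-3.5 -0.  -0.7]
[-3.6 -0.  -0.3]
[-3.6 -0.   0.1]
[-3.6 -0.   0.5]
[-3.5 -0.   0.8]
[-3.4 -0.   1.2]
[-3.2 -0.   1.6]
[-9.00380209e+01  6.23428731e-02 -1.03629568e+02]
rem [-58.49   3.57  -2.85]
```

>>> drive_tool --hand '[100, 100, 100, 100, 100, 100, 100, 100, 100, 100]' --xyz '[[-3.1, 0, -1.8], [-3.3, 0, -1.4], [-3.4, 0, -1.1], [-3.5, 0, -0.7], [-3.6, 0, -0.3], [-3.6, 0, 0.1], [-3.6, 0, 0.5], [-3.5, 0, 0.8], [-3.4, 0, 1.2], [-3.2, 0, 1.6]]' --delta_rot '[[0, -6.1, 0], [0, -6.1, 0], [0, -6.1, 0], [0, -6.1, 0], [0, -6.1, 0], [0, -6.1, 0], [0, -6.1, 0], [0, -6.1, 0], [0, -6.1, 0], [0, -6.1, 0]]'

```text
time: 0.93
ee_pos: [0.4207, -0.3499, 0.2334]
ee_rot: [-90.0, -0.0, -103.5]
wrist_force: [0.5, 0.0, 0.4]
grip_width: 0.087
```

```bash
cat > rem.py <<'E'
from h import *
import sys
p=np.load('pose.npy'); pos,R=Rt()
t=W(p,[float(a) for a in sys.argv[1:4]])[0]
print('pos',np.round(pos,4),'rot',np.round(R.as_euler('xyz',degrees=True),2),'rem cm',np.round(local(R,t-pos)*100,2),'yawerr',-103.62-R.as_euler('xyz',degrees=True)[2], r.observe()['time'])
c,s=np.cos(p[2]),np.sin(p[2]); d=pos-[p[0],p[1],0]; print('clamp',np.round([c*d[0]+s*d[1],-s*d[0]+c*d[1],pos[2]],4),'F',np.round(W([0,0,-p[2]],r.observe()['wrist_force'])[0],2),'gw',r.observe()['grip_width'])
E
python3 rem.py -.078 .1519 .2
```

```text
pos [ 0.4207 -0.3499  0.2334] rot [-9.0020e+01 -1.0000e-02 -1.0353e+02] rem cm [-58.47   3.34  -2.81] yawerr -0.08637122806052844 0.9333
clamp [-0.049  -0.4328  0.2334] F [0.48 0.16 0.4 ] gw 0.08704516268507169
```

>>> drive_tool --hand '[100, 100, 100, 100, 100, 100, 100, 100, 100, 100]' --xyz '[[-4, 0, -0.2], [-4, 0, -0.2], [-4, 0, -0.2], [-4, 0, -0.2], [-4, 0, -0.2], [-4, 0, -0.2], [-4, 0, -0.2], [-4, 0, -0.2], [-4, 0, -0.2], [-4, 0, -0.2]]' --delta_rot '[[0, 0, 0], [0, 0, 0], [0, 0, 0], [0, 0, 0], [0, 0, 0], [0, 0, 0], [0, 0, 0], [0, 0, 0], [0, 0, 0], [0, 0, 0]]'

```text
time: 1.77
ee_pos: [0.4958, 0.0436, 0.2336]
ee_rot: [-90.0, -0.0, -103.8]
wrist_force: [1.6, 0.1, -0.2]
grip_width: 0.0874
```

>>> drive_tool --hand '[100, 100, 100, 100, 100, 100, 100, 100, 100, 100]' --xyz '[[-3.5, 0, -0.2], [-3.5, 0.5, -0.2], [-3.5, 0.8, -0.2], [-3, 0.8, -0.1], [-2.5, 0.8, -0.1], [-1.5, 0.4, 0], [-0.8, 0, 0], [0, 0, 0], [0, 0, 0], [0, 0, 0]]' --delta_rot '[[0, 0, 0], [0, 0, 0], [0, 0, 0], [0, 0, 0], [0, 0, 0], [0, 0, 0], [0, 0, 0], [0, 0, 0], [0, 0, 0], [0, 0, 0]]'

```text
time: 2.6
ee_pos: [0.5324, 0.22, 0.2009]
ee_rot: [-90.0, -0.0, -103.9]
wrist_force: [-1.0, -0.3, -0.5]
grip_width: 0.0868
```

```bash
python3 rem.py -.078 .1519 .092;python3 - <<'E'
from h import *
for n in("scene","top"): cv2.imwrite(f"pics/{n}1.png",r.snapshot(n))
E
python3 ov.py 1 -.064 .1 -.078 0
```

```text
pos [0.5324 0.22   0.2009] rot [-8.9960e+01 -3.0000e-02 -1.0392e+02] rem cm [-0.46 10.89 -0.35] yawerr 0.30170773809850004 2.6
clamp [-0.0746  0.1473  0.2009] F [-0.94 -0.55 -0.51] gw 0.08676354661722582
```

View pics/scene1o.png

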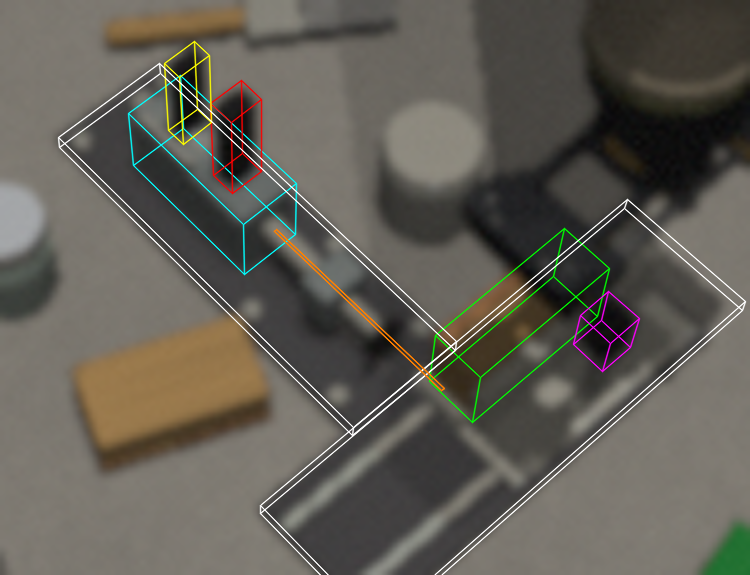

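>>> drive_tool --hand '[100, 100, 100, 100, 100, 100, 100, 100, 100, 100]' --xyz '[[-0.2, 1, -0.2], [-0.2, 1.5, -0.1], [-0.1, 2, 0], [0, 2, 0], [0, 1.6, 0], [0, 1.2, 0], [0, 0.8, 0], [0, 0.6, 0], [0, 0.2, 0], [0, 0, 0]]' --delta_rot '[[0, -0.3, 0], [0, 0, 0], [0, 0, 0], [0, 0, 0], [0, 0, 0], [0, 0, 0], [0, 0, 0], [0, 0, 0], [0, 0, 0], [0, 0, 0]]'

```text
time: 3.53
ee_pos: [0.5304, 0.227, 0.0915]
ee_rot: [-90.0, 0.0, -103.5]
wrist_force: [0.0, 0.1, -0.6]
grip_width: 0.0869
```

```bash
python3 rem.py -.078 .1519 .092;python3 - <<'E'
from h import *
for n in("scene","top"):
    im=r.snapshot(n); cv2.imwrite(f"pics/{n}2.png",im); o=(228,130) if n=="top" else (290,165)
    cv2.imwrite(f"pics/{n}2z.png",cv2.resize(im[o[1]:o[1]+115,o[0]:o[0]+150],None,fx=5,fy=5,interpolation=cv2.INTER_CUBIC))
E
```

```text
pos [0.5304 0.227  0.0915] rot [ -89.99    0.   -103.53] rem cm [ 0.18 -0.05  0.02] yawerr -0.09262545163180391 3.5333
clamp [-0.0782  0.1537  0.0915] F [-0.02  0.07 -0.57] gw 0.08694049211535872
```

View pics/scene2z.png

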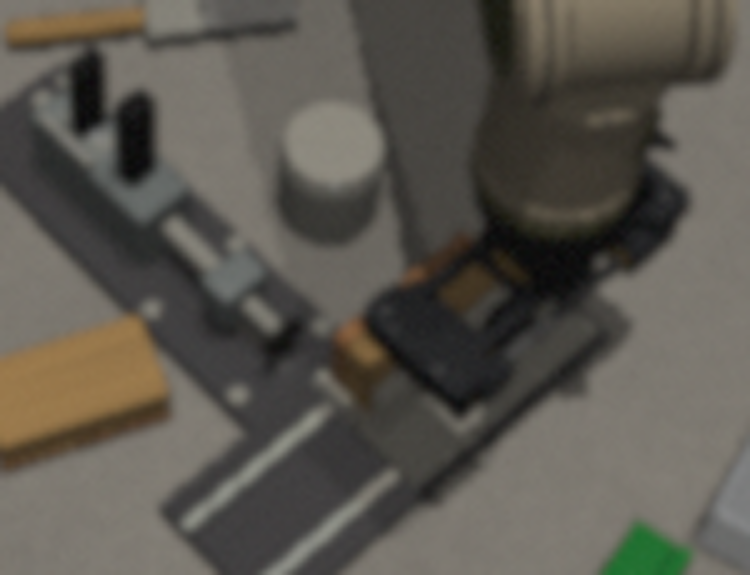

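View pics/top2z.png

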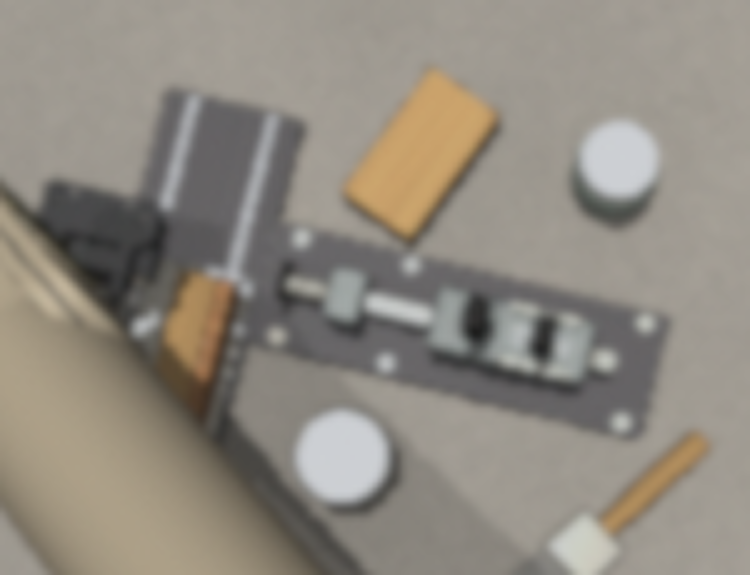

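>>> drive_tool --hand '[60, 45, 35, 28, 20, 15, 10, 10, 10, 10]' --xyz '[[0.1, 0, 0], [0, 0, 0], [0, 0, 0], [0, 0, 0], [0, 0, 0], [0, 0, 0], [0, 0, 0], [0, 0, 0], [0, 0, 0], [0, 0, 0]]' --delta_rot '[[0, 0, 0], [0, 0, 0], [0, 0, 0], [0, 0, 0], [0, 0, 0], [0, 0, 0], [0, 0, 0], [0, 0, 0], [0, 0, 0], [0, 0, 0]]' --newtons 15

```text
time: 4.47
ee_pos: [0.5301, 0.226, 0.0915]
ee_rot: [-90.0, -0.0, -103.5]
wrist_force: [0.7, 0.6, 1.4]
grip_width: 0.0281
```

```bash
python3 rem.py -.015 .1519 .092
```

```text
pos [0.5301 0.226  0.0915] rot [ -90.     -0.   -103.53] rem cm [ 0.09 -0.05  6.33] yawerr -0.09304689342403094 4.4667
clamp [-0.0783  0.1527  0.0915] F [0.54 0.74 1.37] gw 0.02806779064695874
```

>>> drive_tool --hand '[10, 10, 10, 10, 10, 10, 10, 10, 10, 10]' --xyz '[[0, 0, 0], [0, 0, 0], [0, 0, 0], [0, 0, 0.1], [0, 0, 0.3], [0, 0, 0.5], [0, 0, 0.5], [0, 0, 0.5], [0, 0, 0.5], [0, 0, 0.5]]' --delta_rot '[[0, 0, 0], [0, 0, 0], [0, 0, 0], [0, 0, 0], [0, 0, 0], [0, 0, 0], [0, 0, 0], [0, 0, 0], [0, 0, 0], [0, 0, 0]]'

```text
time: 5.3
ee_pos: [0.559, 0.2188, 0.0915]
ee_rot: [-90.0, -0.0, -103.6]
wrist_force: [-1.8, -2.1, 2.2]
grip_width: 0.024
```

>>> drive_tool --hand '[10, 10, 10, 10, 10, 10, 10, 10, 10, 10]' --xyz '[[0, 0, 0.5], [0, 0, 0.5], [0, 0, 0.5], [0, 0, 0.5], [0, 0, 0.4], [0, 0, 0.3], [0, 0, 0.2], [0, 0, 0.1], [0, 0, 0], [0, 0, 0]]' --delta_rot '[[0, 0, 0], [0, 0, 0], [0, 0, 0], [0, 0, 0], [0, 0, 0], [0, 0, 0], [0, 0, 0], [0, 0, 0], [0, 0, 0], [0, 0, 0]]'

```text
time: 6.13
ee_pos: [0.5881, 0.2115, 0.0915]
ee_rot: [-90.0, -0.0, -103.6]
wrist_force: [-0.1, -5.2, 1.3]
grip_width: 0.024
```

```bash
python3 rem.py -.015 .1519 .092;python3 - <<'E'
from h import *
for n in("scene","top"):
    im=r.snapshot(n); cv2.imwrite(f"pics/{n}3.png",im)
E
python3 ov.py 3 -.005 .1 -.0195 0
```

```text
pos [0.5881 0.2115 0.0915] rot [-8.9960e+01 -3.0000e-02 -1.0357e+02] rem cm [ 0.03 -0.05  0.35] yawerr -0.05112673948278257 6.1333
clamp [-0.0185  0.1522  0.0915] F [ 1.17 -5.08  1.29] gw 0.024019409788035222
```

View pics/top3o.png

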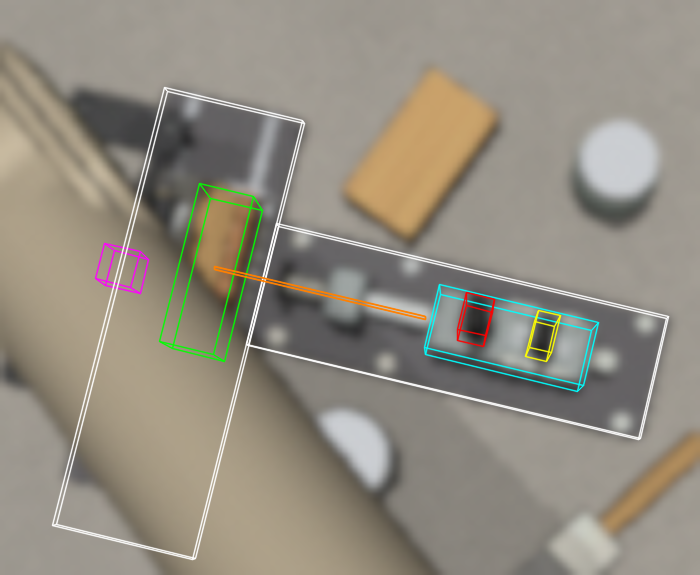

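View pics/scene3o.png

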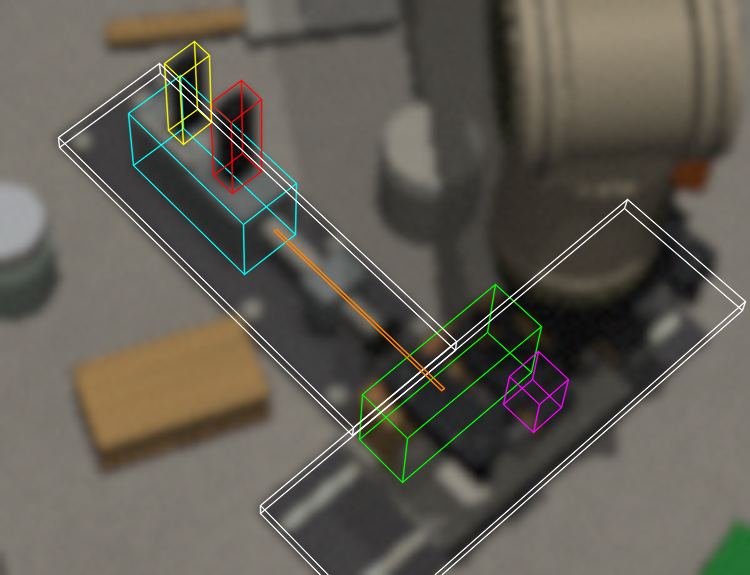

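```bash
cat > prof.py <<'E'
from h import *
import sys
p=np.load('pose.npy')
def prof(img,n,y0,y1,z,x0,x1,st=.001):
    xs=np.arange(x0,x1,st); ys=np.linspace(y0,y1,9); out=[]
    for x in xs:
        q=proj(n,W(p,[[x,y,z] for y in ys])).astype(np.float32)
        v=cv2.remap(img,q[:,0].reshape(1,-1),q[:,1].reshape(1,-1),cv2.INTER_CUBIC)[0].mean(0); out.append(v)
    return xs,np.array(out)
def edges(xs,g,k=4,smooth=3):
    from scipy.ndimage import gaussian_filter1d as G
    d=G(g,smooth,order=1,axis=0); m=np.sqrt((d**2).sum(1)); 
    i=[j for j in range(2,len(m)-2) if m[j]==m[max(0,j-4):j+5].max()]; i=sorted(sorted(i,key=lambda j:-m[j])[:k])
    return [(round(xs[j]*1000),round(m[j],1)) for j in i]
if __name__=="__main__":
  for n in("top","scene"):
    im=cv2.imread(f'pics/{n}0.png')
    for nm,a in dict(block=(.092,.114,.08,-.16,.04),house=(-.15,-.14,.074,-.05,.05),house2=(-.115,-.1,.074,-.05,.05),plate=(-.05,-.03,.012,-.08,.08),plate2=(-.205,-.175,.012,-.08,.08)).items():
        print(n,nm,edges(*prof(im,n,*a),k=6))
    for yc in np.arange(-.03,.04,.012): print(n,'head',round(yc,3),edges(*prof(im,n,yc-.005,yc+.005,.068,-.05,.05),k=4))
    for yc in np.arange(.02,.06,.012): print(n,'bar',round(yc,3),edges(*prof(im,n,yc-.004,yc+.004,.055,-.05,.05),k=4))
E
python3 prof.py
```

```text
top block [(-157, np.float64(6.1)), (-143, np.float64(0.6)), (-124, np.float64(7.3)), (-117, np.float64(6.5)), (-92, np.float64(0.2)), (-2, np.float64(9.7))]
top house [(-47, np.float64(3.4)), (-32, np.float64(5.5)), (-22, np.float64(17.3)), (7, np.float64(3.2)), (23, np.float64(10.0)), (37, np.float64(7.7))]
top house2 [(-47, np.float64(3.3)), (-33, np.float64(6.4)), (-22, np.float64(16.7)), (10, np.float64(2.0)), (23, np.float64(8.8)), (37, np.float64(8.1))]
top plate [(-48, np.float64(7.2)), (-28, np.float64(4.0)), (-13, np.float64(3.0)), (-2, np.float64(18.3)), (12, np.float64(14.8)), (32, np.float64(4.6))]
top plate2 [(-49, np.float64(6.5)), (-30, np.float64(4.8)), (-3, np.float64(7.1)), (10, np.float64(5.6)), (30, np.float64(4.5)), (47, np.float64(4.6))]
top head -0.03 [(-32, np.float64(10.2)), (-7, np.float64(18.5)), (6, np.float64(15.4)), (25, np.float64(8.7))]
top head -0.018 [(-47, np.float64(4.6)), (-7, np.float64(18.6)), (6, np.float64(15.9)), (37, np.float64(4.6))]
top head -0.006 [(-27, np.float64(6.7)), (-15, np.float64(9.0)), (6, np.float64(5.0)), (39, np.float64(6.9)
[... 1885 characters left out ...]
loat64(3.5)), (20, np.float64(10.1))]
scene head 0.018 [(-45, np.float64(7.6)), (-20, np.float64(6.7)), (20, np.float64(6.6)), (40, np.float64(3.2))]
scene head 0.03 [(-18, np.float64(8.6)), (3, np.float64(9.8)), (15, np.float64(10.8)), (39, np.float64(3.7))]
scene bar 0.02 [(-24, np.float64(8.5)), (-3, np.float64(7.1)), (10, np.float64(7.4)), (36, np.float64(3.7))]
scene bar 0.032 [(-23, np.float64(8.7)), (-2, np.float64(9.7)), (10, np.float64(11.6)), (32, np.float64(2.5))]
scene bar 0.044 [(-24, np.float64(8.3)), (-2, np.float64(7.0)), (10, np.float64(8.9)), (23, np.float64(2.4))]
scene bar 0.056 [(-25, np.float64(5.4)), (-11, np.float64(7.3)), (21, np.float64(4.8)), (45, np.float64(3.6))]
```

>>> drive_tool --hand '[10, 10, 10, 10, 10, 10, 20, 50, 100, 100]' --xyz '[[0, 0, 0.1], [0, 0, 0.1], [0, 0, 0.1], [0, 0, 0.1], [0, 0, 0], [0, 0, 0], [0, 0, 0], [0, 0, 0], [0, 0, 0], [0, 0, 0]]' --delta_rot '[[0, 0, 0], [0, 0, 0], [0, 0, 0], [0, 0, 0], [0, 0, 0], [0, 0, 0], [0, 0, 0], [0, 0, 0], [0, 0, 0], [0, 0, 0]]'

```text
time: 7.07
ee_pos: [0.5915, 0.2121, 0.0916]
ee_rot: [-90.0, 0.1, -103.5]
wrist_force: [-0.1, -0.1, 0.6]
grip_width: 0.0367
```

```bash
python3 rem.py -.015 .1519 .23
```

```text
pos [0.5915 0.2121 0.0916] rot [-8.9980e+01  7.0000e-02 -1.0348e+02] rem cm [  0.15 -13.84   0.04] yawerr -0.1384851691994271 7.0667
clamp [-0.0154  0.1536  0.0916] F [-0.07 -0.13  0.57] gw 0.03670638989507152
```

>>> drive_tool --hand '[100, 100, 100, 100, 100, 100, 100, 100, 100, 100]' --xyz '[[0, 0, 0], [0, 0, 0], [0, 0, 0], [0, -0.5, 0], [0, -1.5, 0], [0, -2.5, 0], [0, -3, 0], [0, -3, 0], [0, -2.5, 0], [0, -1, 0]]' --delta_rot '[[0, 0, 0], [0, 0, 0], [0, 0, 0], [0, 0, 0], [0, 0, 0], [0, 0, 0], [0, 0, 0], [0, 0, 0], [0, 0, 0], [0, 0, 0]]'

```text
time: 7.9
ee_pos: [0.5924, 0.2123, 0.2371]
ee_rot: [-89.7, 0.2, -103.5]
wrist_force: [0.1, -0.3, -0.1]
grip_width: 0.0865
```

>>> drive_tool --hand '[0, 0, 0, 0, 0, 0, 0, 0, 0, 0]' --xyz '[[2, 0, 0], [4, 0, 0], [4, 0, 0], [4, 0, 0], [4, 0, 0], [4, 0, 0], [4, 0, 0], [4, 0, 0], [3, 0, 0], [1, 0, 0]]' --delta_rot '[[0, 0, 0], [0, 0, 0], [0, 0, 0], [0, 0, 0], [0, 0, 0], [0, 0, 0], [0, 0, 0], [0, 0, 0], [0, 0, 0], [0, 0, 0]]'

```text
time: 8.73
ee_pos: [0.5103, -0.1249, 0.2319]
ee_rot: [-90.0, -0.1, -103.9]
wrist_force: [0.1, -0.7, 0.3]
grip_width: 0.0282
```

```bash
python3 rem.py 0 -.17 .23;python3 - <<'E'
from h import *
for n in("scene","top"):
    im=r.snapshot(n); cv2.imwrite(f"pics/{n}4.png",im)
E
python3 ov.py 4 0 .1 -.0155 0
python3 - <<'E'
from prof import *
for n in("top","scene"):
    im=cv2.imread(f'pics/{n}4.png')
    for y0 in (.085,.095,.105): print(n,edges(*prof(im,n,y0,y0+.01,.08,-.1,.1),k=6))
E
```

```text
pos [ 0.5103 -0.1249  0.2319] rot [ -89.99   -0.12 -103.9 ] rem cm [-2.31  0.18  1.48] yawerr 0.2797666003799293 8.7333
clamp [-0.0149 -0.1931  0.2319] F [ 0.26 -0.65  0.33] gw 0.028228030748179603
top [(-95, np.float64(13.0)), (-60, np.float64(15.4)), (7, np.float64(0.7)), (21, np.float64(1.6)), (30, np.float64(2.0)), (60, np.float64(7.8))]
top [(-95, np.float64(14.2)), (-76, np.float64(1.3)), (-60, np.float64(13.8)), (-51, np.float64(8.2)), (11, np.float64(0.2)), (60, np.float64(9.4))]
top [(-97, np.float64(5.6)), (-81, np.float64(2.7)), (-52, np.float64(10.9)), (17, np.float64(0.5)), (25, np.float64(0.5)), (58, np.float64(9.5))]
scene [(-53, np.float64(4.6)), (20, np.float64(0.9)), (31, np.float64(1.8)), (42, np.float64(1.5)), (57, np.float64(10.0)), (74, np.float64(11.1))]
scene [(-77, np.float64(8.0)), (-63, np.float64(8.2)), (-52, np.float64(6.5)), (57, np.float64(11.5)), (73, np.float64(12.1)), (83, np.float64(8.6))]
scene [(-70, np.float64(5.1)), (-62, np.float64(10.7)), (-51, np.float64(7.7)), (57, np.float64(12.0)), (73, np.float64(12.5)), (82, np.float64(6.0))]
```

View pics/top4o.png

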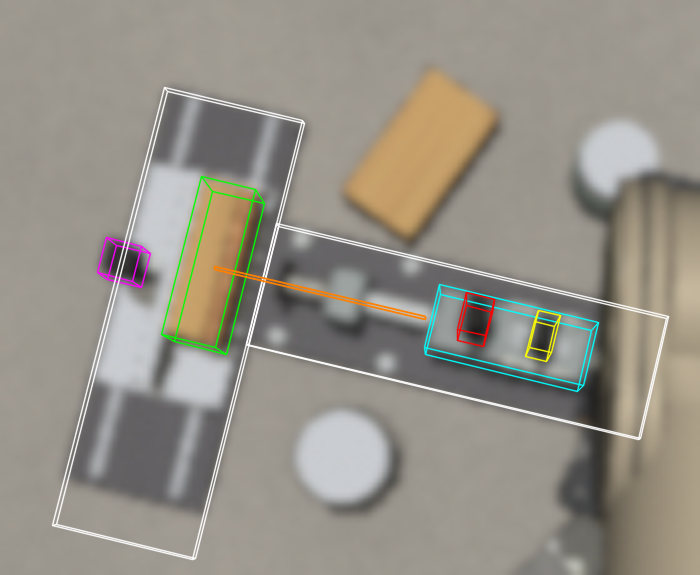

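View pics/scene4o.png

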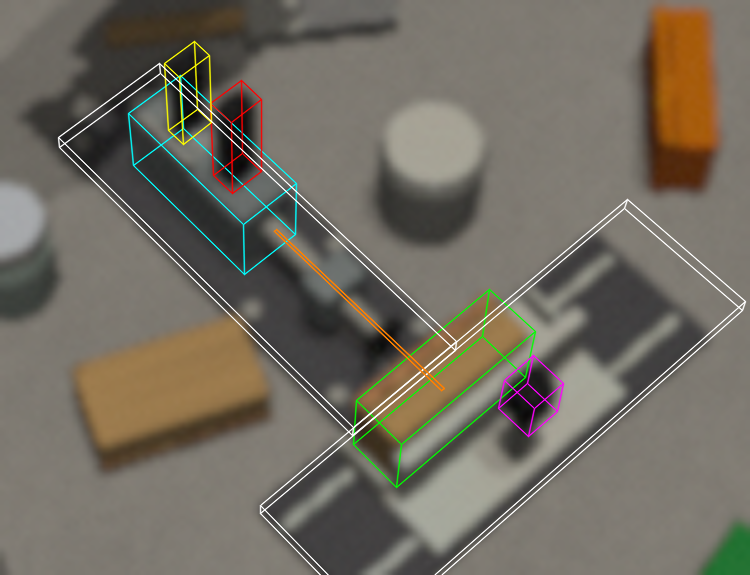

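>>> drive_tool --hand '[0, 0, 0, 0, 0, 0, 0, 0, 0, 0]' --xyz '[[-0.3, 0.5, 0.3], [-0.4, 1.5, 0.4], [-0.4, 2, 0.4], [-0.4, 2, 0.3], [-0.4, 1.8, 0.1], [-0.3, 1.4, 0], [-0.1, 0.9, 0], [0, 0.4, 0], [0, 0.1, 0], [0, 0, 0]]' --delta_rot '[[0, -0.3, 0], [0, 0, 0], [0, 0, 0], [0, 0, 0], [0, 0, 0], [0, 0, 0], [0, 0, 0], [0, 0, 0], [0, 0, 0], [0, 0, 0]]' --newtons 20

```text
time: 9.67
ee_pos: [0.5321, -0.0999, 0.1259]
ee_rot: [-90.0, 0.0, -103.2]
wrist_force: [-0.4, -0.3, 1.6]
grip_width: 0.0004
```

```bash
python3 rem.py 0 -.1465 .126;python3 - <<'E'
from h import *
for n in("scene","top"):
    im=r.snapshot(n); cv2.imwrite(f"pics/{n}5.png",im)
E
python3 ov.py 5 0 .1 -.0155 0
```

```text
pos [ 0.5321 -0.0999  0.1259] rot [-8.9970e+01  1.0000e-02 -1.0318e+02] rem cm [-1.71 -0.   -0.02] yawerr -0.4414594535785312 9.6667
clamp [ 0.0004 -0.1636  0.1259] F [-0.27 -0.38  1.62] gw 0.00041251201033162235
```

View pics/scene5o.png

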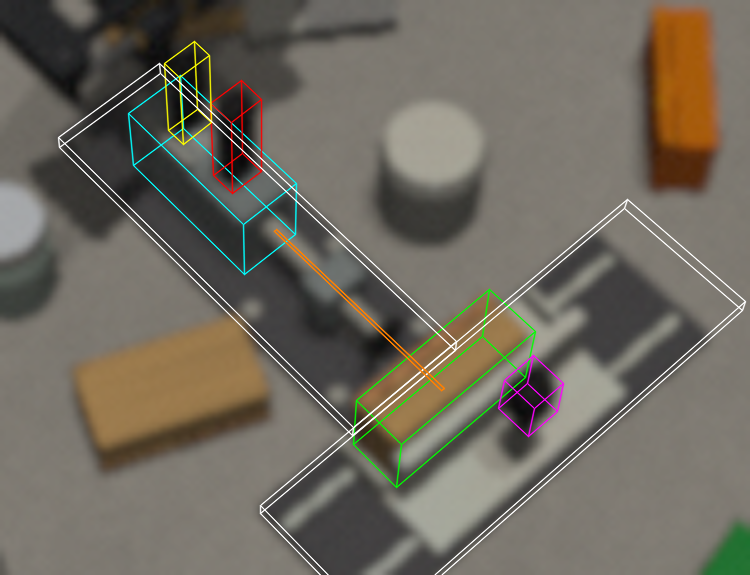

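View pics/top5o.png

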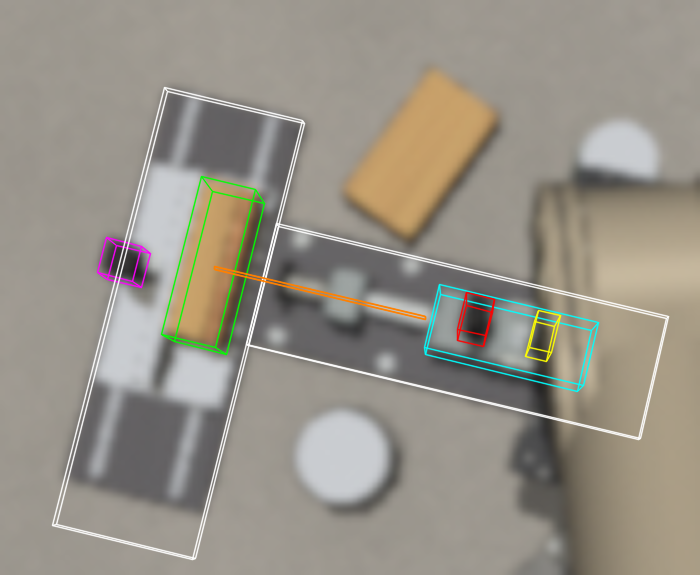

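>>> drive_tool --hand '[0, 0, 0, 0, 0, 0, 0, 0, 0, 0]' --xyz '[[-0.2, 0, 0], [-0.2, 0, 0], [-0.2, 0, 0], [-0.2, 0, 0], [-0.2, 0, 0], [-0.2, 0, 0], [-0.1, 0, 0], [-0.1, 0, 0], [-0.1, 0, 0], [0, 0, 0]]' --delta_rot '[[0, 0.4, 0], [0, 0, 0], [0, 0, 0], [0, 0, 0], [0, 0, 0], [0, 0, 0], [0, 0, 0], [0, 0, 0], [0, 0, 0], [0, 0, 0]]'

```text
time: 10.6
ee_pos: [0.5352, -0.0857, 0.1255]
ee_rot: [-90.0, -0.0, -103.6]
wrist_force: [0.3, 0.3, -0.2]
grip_width: 0.0005
```

```bash
python3 rem.py 0 -.1465 .126
```

```text
pos [ 0.5352 -0.0857  0.1255] rot [-9.0000e+01 -1.0000e-02 -1.0362e+02] rem cm [-0.26 -0.05 -0.01] yawerr 0.0030367523571328547 10.6
clamp [ 1.000e-04 -1.491e-01  1.255e-01] F [ 0.19  0.4  -0.24] gw 0.0005272268231169578
```

>>> drive_tool --hand '[0, 0, 0, 0, 0, 0, 0, 0, 0, 0]' --xyz '[[-0.1, 0, 0], [-0.1, 0, 0], [-0.1, 0, 0], [-0.1, 0, 0], [0, 0, 0], [0, 0, 0], [0, 0, 0], [0, 0, 0], [0, 0, 0], [0, 0, 0]]' --delta_rot '[[0, 0, 0], [0, 0, 0], [0, 0, 0], [0, 0, 0], [0, 0, 0], [0, 0, 0], [0, 0, 0], [0, 0, 0], [0, 0, 0], [0, 0, 0]]'

```text
time: 11.43
ee_pos: [0.5359, -0.083, 0.1255]
ee_rot: [-90.0, -0.1, -103.7]
wrist_force: [-2.3, -4.8, 1.1]
grip_width: 0.0003
```

```bash
python3 rem.py 0 -.1465 .126
```

```text
pos [ 0.5359 -0.083   0.1255] rot [-9.0010e+01 -7.0000e-02 -1.0369e+02] rem cm [ 0.02 -0.05 -0.01] yawerr 0.07295999402731468 11.4333
clamp [ 1.000e-04 -1.463e-01  1.255e-01] F [-1.08 -5.2   1.12] gw 0.0002848299026759072
```

>>> drive_tool --hand '[0, 0, 0, 0, 0, 0, 0, 0, 0, 0]' --xyz '[[-0.1, 0, 0], [-0.1, 0, 0], [-0.1, 0, 0], [-0.1, 0, 0], [-0.1, 0, 0], [0, 0, 0], [0, 0, 0], [0, 0, 0], [0, 0, 0], [0, 0, 0]]' --delta_rot '[[0, 0, 0], [0, 0, 0], [0, 0, 0], [0, 0, 0], [0, 0, 0], [0, 0, 0], [0, 0, 0], [0, 0, 0], [0, 0, 0], [0, 0, 0]]'

```text
time: 12.27
ee_pos: [0.5371, -0.0782, 0.1255]
ee_rot: [-90.0, -0.1, -103.7]
wrist_force: [-1.5, -4.4, 1.9]
grip_width: 0.0005
```

```bash
python3 rem.py 0 -.1465 .126
```

```text
pos [ 0.5371 -0.0782  0.1255] rot [-9.0000e+01 -7.0000e-02 -1.0369e+02] rem cm [ 0.52 -0.05 -0.02] yawerr 0.07342291363468689 12.2667
clamp [ 0.0002 -0.1413  0.1255] F [-0.43 -4.67  1.92] gw 0.0004726357777304194
```

>>> drive_tool --hand '[0, 0, 0, 0, 0, 0, 0, 0, 0, 0]' --xyz '[[-0.1, 0, 0], [-0.1, 0, 0], [-0.1, 0, 0], [-0.1, 0, 0], [-0.1, 0, 0], [-0.1, 0, 0], [0, 0, 0], [0, 0, 0], [0, 0, 0], [0, 0, 0]]' --delta_rot '[[0, 0, 0], [0, 0, 0], [0, 0, 0], [0, 0, 0], [0, 0, 0], [0, 0, 0], [0, 0, 0], [0, 0, 0], [0, 0, 0], [0, 0, 0]]'

```text
time: 13.1
ee_pos: [0.5385, -0.0725, 0.1255]
ee_rot: [-90.0, -0.1, -103.7]
wrist_force: [-2.4, -6.1, 1.4]
grip_width: 0.0005
```

```bash
python3 rem.py 0 -.1465 .126; python3 - <<'E'
from h import *
for n in("scene","top"):
    im=r.snapshot(n); cv2.imwrite(f"pics/{n}6.png",im)
E
cat > jaw.py <<'E'
from prof import *
from scipy.ndimage import gaussian_filter1d as G
# profile along clamp y of jaw head top at z .068, match between images by shift
def py(im,n,z=.068,hw=.012):
    ys=np.arange(-.06,.09,.0005); xs=np.linspace(-hw,hw,9); o=[]
    for y in ys:
        q=proj(n,W(p,[[x,y,z] for x in xs])).astype(np.float32)
        o.append(cv2.remap(im,q[:,0].reshape(1,-1),q[:,1].reshape(1,-1),cv2.INTER_CUBIC)[0].mean(0))
    return ys,np.array(o)
def head(im,n):
    ys,g=py(im,n); g=G(g.mean(1),3)
    d=G(g,4,order=1); 
    i=[j for j in range(4,len(d)-4) if abs(d[j])==np.abs(d[j-4:j+5]).max()]; i=sorted(sorted(i,key=lambda j:-abs(d[j]))[:6])
    return [(round(ys[j]*1000,1),round(d[j],2)) for j in i]
if __name__=="__main__":
    for t in sys.argv[1:]:
        for n in("top","scene"): print(t,n,head(cv2.imread(f'pics/{n}{t}.png'),n))
E
python3 jaw.py 0 5 6
```

```text
pos [ 0.5385 -0.0725  0.1255] rot [-9.000e+01 -9.000e-02 -1.037e+02] rem cm [ 1.1  -0.04 -0.02] yawerr 0.08288717364220588 13.1
clamp [ 0.0002 -0.1355  0.1255] F [-0.85 -6.49  1.39] gw 0.00048040340664833313
0 top [(np.float64(-13.0), np.float64(-1.6)), (np.float64(-3.5), np.float64(2.55)), (np.float64(16.0), np.float64(-2.31)), (np.float64(44.0), np.float64(-2.09)), (np.float64(53.5), np.float64(1.73)), (np.float64(79.0), np.float64(2.24))]
0 scene [(np.float64(-56.5), np.float64(-2.01)), (np.float64(-48.0), np.float64(1.67)), (np.float64(18.0), np.float64(-2.3)), (np.float64(27.0), np.float64(0.93)), (np.float64(52.0), np.float64(-2.19)), (np.float64(63.0), np.float64(1.81))]
5 top [(np.float64(-3.5), np.float64(2.53)), (np.float64(16.0), np.float64(-2.33)), (np.float64(44.0), np.float64(-2.07)), (np.float64(53.5), np.float64(1.71)), (np.float64(72.5), np.float64(-1.64)), (np.float64(81.5), np.float64(3.55))]
5 scene [(np.float64(-56.5), np.float64(-2.06)), (np.float64(-48.0), np.float64(1.73)), (np.float64(18.0), np.float64(-2.39)), (np.float64(52.0), np.float64(-2.32)), (np.float64(63.0), np.float64(1.92)), (np.float64(76.0), np.float64(1.81))]
6 top [(np.float64(9.5), np.float64(2.23)), (np.float64(29.0), np.float64(-2.23)), (np.float64(57.0), np.float64(-2.31)), (np.float64(66.0), np.float64(1.54)), (np.float64(73.0), np.float64(-1.21)), (np.float64(81.5), np.float64(3.55))]
6 scene [(np.float64(-56.5), np.float64(-2.06)), (np.float64(-48.0), np.float64(1.74)), (np.float64(31.0), np.float64(-2.39)), (np.float64(40.0), np.float64(0.9)), (np.float64(65.0), np.float64(-1.46)), (np.float64(75.5), np.float64(2.79))]
```

>>> drive_tool --hand '[0, 0, 0, 0, 0, 0, 0, 0, 0, 0]' --xyz '[[0.2, 0, 0], [0.3, 0, 0], [0.3, 0, 0], [0.3, 0, 0], [0.3, 0, 0], [0.2, 0, 0], [0, 0, 0], [0, 0, 0], [0, 0, 0], [0, 0, 0]]' --delta_rot '[[0, 0, 0], [0, 0, 0], [0, 0, 0], [0, 0, 0], [0, 0, 0], [0, 0, 0], [0, 0, 0], [0, 0, 0], [0, 0, 0], [0, 0, 0]]'

```text
time: 14.03
ee_pos: [0.535, -0.0864, 0.1256]
ee_rot: [-90.0, 0.0, -103.6]
wrist_force: [0.1, -0.0, -0.1]
grip_width: 0.0007
```

```bash
python3 rem.py 0 -.1465 .126
```

```text
pos [ 0.535  -0.0864  0.1256] rot [-8.9990e+01  1.0000e-02 -1.0361e+02] rem cm [-0.33 -0.04 -0.01] yawerr -0.014784052203154374 14.0333
clamp [ 1.000e-04 -1.498e-01  1.256e-01] F [ 0.05  0.01 -0.1 ] gw 0.0007347022905702644
```

>>> drive_tool --hand '[0, 0, 0, 0, 0, 0, 0, 0, 0, 0]' --xyz '[[-0.2, 0, 0], [-0.2, 0, 0], [-0.2, 0, 0], [-0.2, 0, 0], [-0.2, 0, 0], [-0.2, 0, 0], [-0.2, 0, 0], [-0.1, 0, 0], [-0.1, 0, 0], [0, 0, 0]]' --delta_rot '[[0, 0, 0], [0, 0, 0], [0, 0, 0], [0, 0, 0], [0, 0, 0], [0, 0, 0], [0, 0, 0], [0, 0, 0], [0, 0, 0], [0, 0, 0]]'

```text
time: 14.87
ee_pos: [0.5386, -0.0723, 0.1256]
ee_rot: [-90.0, -0.1, -103.7]
wrist_force: [-0.8, -5.9, 1.3]
grip_width: 0.0003
```

```bash
python3 rem.py 0 -.1465 .126; python3 - <<'E'
from h import *
for n in("scene","top"):
    im=r.snapshot(n); cv2.imwrite(f"pics/{n}7.png",im)
E
python3 jaw.py 7
```

```text
pos [ 0.5386 -0.0723  0.1256] rot [-9.0000e+01 -1.0000e-01 -1.0369e+02] rem cm [ 1.12 -0.04 -0.02] yawerr 0.06620904935992655 14.8667
clamp [ 0.0002 -0.1353  0.1256] F [ 0.61 -5.9   1.35] gw 0.00033982532810080063
7 top [(np.float64(-51.0), np.float64(0.6)), (np.float64(9.0), np.float64(-1.25)), (np.float64(18.5), np.float64(2.36)), (np.float64(38.0), np.float64(-2.06)), (np.float64(67.5), np.float64(-2.8)), (np.float64(80.5), np.float64(4.2))]
7 scene [(np.float64(-56.5), np.float64(-2.03)), (np.float64(-48.0), np.float64(1.76)), (np.float64(40.0), np.float64(-2.49)), (np.float64(49.5), np.float64(1.0)), (np.float64(70.0), np.float64(-1.11)), (np.float64(77.5), np.float64(1.62))]
```

>>> drive_tool --hand '[0, 0, 0, 0, 0, 0, 0, 0, 0, 0]' --xyz '[[0.2, 0, 0], [0.3, 0, 0], [0.3, 0, 0], [0.3, 0, 0], [0.3, 0, 0], [0.2, 0, 0], [0, 0, 0], [0, 0, 0], [0, 0, 0], [0, 0, 0]]' --delta_rot '[[0, 0, 0], [0, 0, 0], [0, 0, 0], [0, 0, 0], [0, 0, 0], [0, 0, 0], [0, 0, 0], [0, 0, 0], [0, 0, 0], [0, 0, 0]]'

```text
time: 15.8
ee_pos: [0.535, -0.0864, 0.1256]
ee_rot: [-90.0, 0.0, -103.6]
wrist_force: [-0.3, 0.3, 0.4]
grip_width: 0.0006
```

>>> drive_tool --hand '[0, 0, 0, 0, 0, 0, 0, 0, 0, 0]' --xyz '[[-0.2, 0, 0], [-0.2, 0, 0], [-0.2, 0, 0], [-0.2, 0, 0], [-0.1, 0, 0], [-0.1, 0, 0], [0, 0, 0], [0, 0, 0], [0, 0, 0], [0, 0, 0]]' --delta_rot '[[0, 0, 0], [0, 0, 0], [0, 0, 0], [0, 0, 0], [0, 0, 0], [0, 0, 0], [0, 0, 0], [0, 0, 0], [0, 0, 0], [0, 0, 0]]'

```text
time: 16.63
ee_pos: [0.5372, -0.078, 0.1256]
ee_rot: [-90.0, -0.1, -103.7]
wrist_force: [-1.6, -4.6, 0.9]
grip_width: 0.0006
```

```bash
python3 rem.py 0 -.1465 .126; python3 - <<'E'
from h import *
for n in("scene","top"):
    im=r.snapshot(n); cv2.imwrite(f"pics/{n}8.png",im)
E
python3 jaw.py 8; python3 ov.py 8 .002 .1 -.0155 0.009
```

```text
pos [ 0.5372 -0.078   0.1256] rot [-9.0000e+01 -7.0000e-02 -1.0368e+02] rem cm [ 0.54 -0.04 -0.02] yawerr 0.05858916732864827 16.6333
clamp [ 0.0002 -0.1411  0.1256] F [-0.47 -4.85  0.91] gw 0.0005748273058386132
8 top [(np.float64(-50.0), np.float64(1.12)), (np.float64(12.5), np.float64(-1.08)), (np.float64(22.0), np.float64(2.24)), (np.float64(41.5), np.float64(-2.21)), (np.float64(71.0), np.float64(-2.54)), (np.float64(81.0), np.float64(4.06))]
8 scene [(np.float64(-56.5), np.float64(-1.97)), (np.float64(-48.0), np.float64(1.49)), (np.float64(22.5), np.float64(0.87)), (np.float64(43.0), np.float64(-2.36)), (np.float64(62.0), np.float64(0.86)), (np.float64(77.5), np.float64(0.89))]
```

View pics/top8o.png

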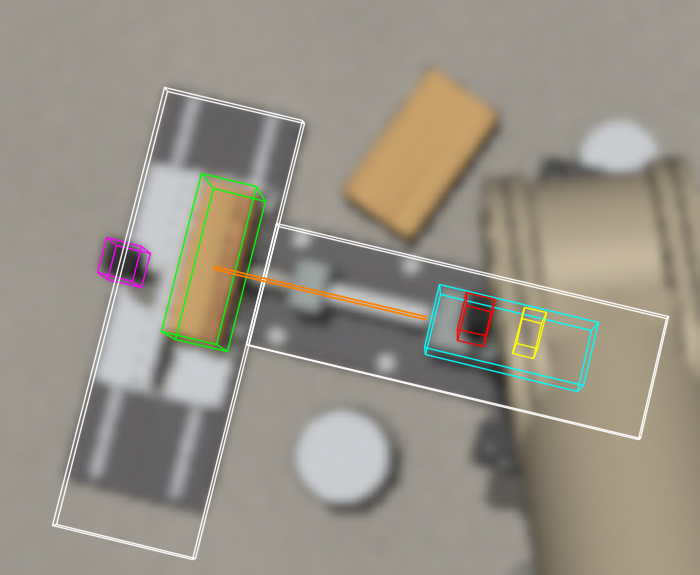

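>>> drive_tool --hand '[0, 0, 0, 0, 0, 0, 0, 0, 0, 0]' --xyz '[[-0.1, 0, 0], [-0.1, 0, 0], [0, 0, 0], [0, 0, 0], [0, 0, 0], [0, 0, 0], [0, 0, 0], [0, 0, 0], [0, 0, 0], [0, 0, 0]]' --delta_rot '[[0, 0, 0], [0, 0, 0], [0, 0, 0], [0, 0, 0], [0, 0, 0], [0, 0, 0], [0, 0, 0], [0, 0, 0], [0, 0, 0], [0, 0, 0]]'

```text
time: 17.57
ee_pos: [0.5376, -0.0762, 0.1255]
ee_rot: [-90.0, -0.1, -103.7]
wrist_force: [-0.7, -6.0, 0.9]
grip_width: 0.0004
```

```bash
python3 rem.py 0 -.1465 .126
```

```text
pos [ 0.5376 -0.0762  0.1255] rot [-9.0000e+01 -9.0000e-02 -1.0369e+02] rem cm [ 0.72 -0.05 -0.02] yawerr 0.06942035209333142 17.5667
clamp [ 0.0002 -0.1393  0.1255] F [ 0.77 -5.95  0.93] gw 0.00044700619398017937
```

>>> drive_tool --hand '[0, 0, 0, 0, 0, 0, 0, 0, 0, 0]' --xyz '[[-0.1, 0, 0], [-0.1, 0, 0], [0, 0, 0], [0, 0, 0], [0, 0, 0], [0, 0, 0], [0, 0, 0], [0, 0, 0], [0, 0, 0], [0, 0, 0]]' --delta_rot '[[0, 0, 0], [0, 0, 0], [0, 0, 0], [0, 0, 0], [0, 0, 0], [0, 0, 0], [0, 0, 0], [0, 0, 0], [0, 0, 0], [0, 0, 0]]'

```text
time: 18.4
ee_pos: [0.538, -0.0746, 0.1256]
ee_rot: [-90.0, -0.1, -103.7]
wrist_force: [-0.4, -6.4, 1.3]
grip_width: 0.0005
```

```bash
python3 rem.py 0 -.1465 .126; python3 - <<'E'
from h import *
for n in("scene","top"):
    im=r.snapshot(n); cv2.imwrite(f"pics/{n}9.png",im)
E
python3 jaw.py 9
```

```text
pos [ 0.538  -0.0746  0.1256] rot [ -90.     -0.11 -103.71] rem cm [ 0.89 -0.04 -0.02] yawerr 0.08599602289075392 18.4
clamp [ 0.0002 -0.1376  0.1256] F [ 1.09 -6.34  1.28] gw 0.0005146086105765253
9 top [(np.float64(-57.0), np.float64(-1.15)), (np.float64(15.5), np.float64(-1.56)), (np.float64(25.0), np.float64(2.61)), (np.float64(44.5), np.float64(-2.23)), (np.float64(72.5), np.float64(-2.96)), (np.float64(81.5), np.float64(4.02))]
9 scene [(np.float64(-56.5), np.float64(-2.04)), (np.float64(-47.5), np.float64(1.46)), (np.float64(26.0), np.float64(0.86)), (np.float64(46.5), np.float64(-2.35)), (np.float64(57.0), np.float64(1.05)), (np.float64(77.0), np.float64(0.77))]
```

>>> drive_tool --hand '[0, 0, 0, 0, 0, 0, 0, 0, 0, 0]' --xyz '[[0.2, 0, 0], [0.3, 0, 0], [0.3, 0, 0], [0.3, 0, 0], [0.2, 0, 0], [0.1, 0, 0], [0, 0, 0], [0, 0, 0], [0, 0, 0], [0, 0, 0]]' --delta_rot '[[0, 0, 0], [0, 0, 0], [0, 0, 0], [0, 0, 0], [0, 0, 0], [0, 0, 0], [0, 0, 0], [0, 0, 0], [0, 0, 0], [0, 0, 0]]'

```text
time: 19.33
ee_pos: [0.535, -0.0865, 0.1256]
ee_rot: [-90.0, 0.0, -103.6]
wrist_force: [-0.5, -0.0, -0.0]
grip_width: 0.0005
```

```bash
python3 rem.py 0 -.1465 .126; python3 - <<'E'
from h import *
for n in("scene","top"):
    im=r.snapshot(n); cv2.imwrite(f"pics/{n}10.png",im)
E
python3 jaw.py 10
```

```text
pos [ 0.535  -0.0865  0.1256] rot [-8.9990e+01  1.0000e-02 -1.0361e+02] rem cm [-0.34 -0.04 -0.01] yawerr -0.013535158776505796 19.3333
clamp [ 1.000e-04 -1.499e-01  1.256e-01] F [-0.49 -0.15 -0.04] gw 0.0004577312256562717
10 top [(np.float64(-57.0), np.float64(-1.19)), (np.float64(15.0), np.float64(-1.5)), (np.float64(24.0), np.float64(2.58)), (np.float64(44.0), np.float64(-2.16)), (np.float64(72.0), np.float64(-2.96)), (np.float64(81.5), np.float64(4.02))]
10 scene [(np.float64(-56.5), np.float64(-1.88)), (np.float64(-48.0), np.float64(1.36)), (np.float64(24.5), np.float64(0.85)), (np.float64(45.5), np.float64(-2.36)), (np.float64(55.5), np.float64(0.98)), (np.float64(61.0), np.float64(0.91))]
```

>>> drive_tool --hand '[0, 0, 0, 0, 0, 0, 0, 0, 0, 0]' --xyz '[[-0.2, 0, 0], [-0.2, 0, 0], [-0.2, 0, 0], [-0.1, 0, 0], [0, 0, 0], [0, 0, 0], [0, 0, 0], [0, 0, 0], [0, 0, 0], [0, 0, 0]]' --delta_rot '[[0, 0, 0], [0, 0, 0], [0, 0, 0], [0, 0, 0], [0, 0, 0], [0, 0, 0], [0, 0, 0], [0, 0, 0], [0, 0, 0], [0, 0, 0]]'

```text
time: 20.27
ee_pos: [0.5363, -0.0817, 0.1255]
ee_rot: [-90.0, -0.1, -103.7]
wrist_force: [-2.7, -6.5, 1.9]
grip_width: 0.0005
```

```bash
python3 rem.py 0 -.1465 .126; python3 - <<'E'
from h import *
for n in("scene","top"):
    im=r.snapshot(n); cv2.imwrite(f"pics/{n}11.png",im)
E
python3 jaw.py 11
```

```text
pos [ 0.5363 -0.0817  0.1255] rot [ -90.01   -0.13 -103.72] rem cm [ 0.16 -0.05 -0.02] yawerr 0.10223968669765782 20.2667
clamp [ 0.0002 -0.1449  0.1255] F [-1.12 -6.94  1.91] gw 0.0005339218776285624
11 top [(np.float64(-57.0), np.float64(-1.27)), (np.float64(16.5), np.float64(-1.33)), (np.float64(26.5), np.float64(2.39)), (np.float64(46.0), np.float64(-2.19)), (np.float64(72.5), np.float64(-2.94)), (np.float64(82.0), np.float64(4.01))]
11 scene [(np.float64(-56.5), np.float64(-2.16)), (np.float64(-47.5), np.float64(1.55)), (np.float64(-3.0), np.float64(-0.78)), (np.float64(26.5), np.float64(0.79)), (np.float64(48.0), np.float64(-2.32)), (np.float64(59.5), np.float64(1.2))]
```

>>> drive_tool --hand '[0, 0, 0, 0, 0, 0, 0, 0, 0, 0]' --xyz '[[-0.1, 0, 0], [-0.1, 0, 0], [-0.1, 0, 0], [-0.1, 0, 0], [0, 0, 0], [0, 0, 0], [0, 0, 0], [0, 0, 0], [0, 0, 0], [0, 0, 0]]' --delta_rot '[[0, 0, 0], [0, 0, 0], [0, 0, 0], [0, 0, 0], [0, 0, 0], [0, 0, 0], [0, 0, 0], [0, 0, 0], [0, 0, 0], [0, 0, 0]]'

```text
time: 21.2
ee_pos: [0.537, -0.0788, 0.1256]
ee_rot: [-90.0, -0.2, -103.8]
wrist_force: [-3.9, -9.4, 2.9]
grip_width: 0.0005
```

```bash
python3 rem.py 0 -.1465 .126; python3 - <<'E'
from h import *
for n in("scene","top"):
    im=r.snapshot(n); cv2.imwrite(f"pics/{n}12.png",im)
E
python3 jaw.py 12
```

```text
pos [ 0.537  -0.0788  0.1256] rot [ -90.02   -0.2  -103.77] rem cm [ 0.46 -0.04 -0.02] yawerr 0.15321508079567536 21.2
clamp [ 0.0002 -0.1419  0.1256] F [ -1.54 -10.04   2.9 ] gw 0.0005303073316813693
12 top [(np.float64(-56.5), np.float64(-1.26)), (np.float64(19.0), np.float64(-1.66)), (np.float64(29.0), np.float64(2.74)), (np.float64(48.5), np.float64(-2.01)), (np.float64(72.5), np.float64(-2.96)), (np.float64(82.0), np.float64(4.01))]
12 scene [(np.float64(-56.5), np.float64(-2.01)), (np.float64(-48.0), np.float64(1.37)), (np.float64(-2.5), np.float64(-0.79)), (np.float64(29.0), np.float64(0.82)), (np.float64(50.5), np.float64(-2.27)), (np.float64(61.0), np.float64(1.38))]
```

>>> drive_tool --hand '[0, 0, 0, 0, 0, 0, 0, 0, 0, 0]' --xyz '[[-0.1, 0, 0], [-0.1, 0, 0], [-0.1, 0, 0], [-0.06, 0, 0], [0, 0, 0], [0, 0, 0], [0, 0, 0], [0, 0, 0], [0, 0, 0], [0, 0, 0]]' --delta_rot '[[0, 0, 0], [0, 0, 0], [0, 0, 0], [0, 0, 0], [0, 0, 0], [0, 0, 0], [0, 0, 0], [0, 0, 0], [0, 0, 0], [0, 0, 0]]'

```text
time: 22.13
ee_pos: [0.5376, -0.0762, 0.1256]
ee_rot: [-90.0, -0.3, -103.8]
wrist_force: [-4.6, -11.7, 4.0]
grip_width: 0.0004
```

```bash
python3 rem.py 0 -.1465 .126; python3 - <<'E'
from h import *
for n in("scene","top"):
    im=r.snapshot(n); cv2.imwrite(f"pics/{n}13.png",im)
E
python3 jaw.py 13;  python3 ov.py 13 .002 .1 -.0155 0.009
python3 - <<'E'
from prof import *
for t in (4,13):
  for n in("top","scene"):
    im=cv2.imread(f'pics/{n}{t}.png')
    for y0 in (.095,.105): print(t,n,edges(*prof(im,n,y0,y0+.01,.08,-.1,.1),k=6))
E
```

```text
pos [ 0.5376 -0.0762  0.1256] rot [ -90.03   -0.26 -103.82] rem cm [ 0.72 -0.04 -0.02] yawerr 0.1972102466175727 22.1333
clamp [ 0.0002 -0.1393  0.1256] F [ -1.71 -12.41   3.96] gw 0.0003610410055114466
13 top [(np.float64(-57.0), np.float64(-1.55)), (np.float64(22.0), np.float64(-1.14)), (np.float64(31.5), np.float64(2.28)), (np.float64(51.0), np.float64(-1.93)), (np.float64(72.5), np.float64(-2.97)), (np.float64(82.0), np.float64(4.01))]
13 scene [(np.float64(-56.5), np.float64(-1.9)), (np.float64(-48.5), np.float64(1.39)), (np.float64(-3.0), np.float64(-0.78)), (np.float64(32.0), np.float64(0.81)), (np.float64(53.0), np.float64(-2.35)), (np.float64(62.5), np.float64(1.67))]
4 top [(-95, np.float64(14.2)), (-76, np.float64(1.3)), (-60, np.float64(13.8)), (-51, np.float64(8.2)), (11, np.float64(0.2)), (60, np.float64(9.4))]
4 top [(-97, np.float64(5.6)), (-81, np.float64(2.7)), (-52, np.float64(10.9)), (17, np.float64(0.5)), (25, np.float64(0.5)), (58, np.float64(9.5))]
4 scene [(-77, np.float64(8.0)), (-63, np.float64(8.2)), (-52, np.float64(6.5)), (57, np.float64(11.5)), (73, np.float64(12.1)), (83, np.float64(8.6))]
4 scene [(-70, np.float64(5.1)), (-62, np.float64(10.7)), (-51, np.float64(7.7)), (57, np.float64(12.0)), (73, np.float64(12.5)), (82, np.float64(6.0))]
13 top [(-95, np.float64(14.2)), (-76, np.float64(1.3)), (-60, np.float64(13.7)), (-51, np.float64(8.2)), (21, np.float64(0.3)), (60, np.float64(9.3))]
13 top [(-97, np.float64(5.5)), (-81, np.float64(2.7)), (-52, np.float64(10.7)), (-3, np.float64(0.3)), (7, np.float64(0.5)), (58, np.float64(9.3))]
13 scene [(-77, np.float64(7.9)), (-63, np.float64(8.2)), (-52, np.float64(6.4)), (57, np.float64(11.5)), (73, np.float64(13.2)), (83, np.float64(9.5))]
13 scene [(-62, np.float64(10.6)), (-51, np.float64(7.6)), (57, np.float64(12.1)), (73, np.float64(12.6)), (82, np.float64(5.9)), (89, np.float64(5.1))]
```

View pics/top13o.png

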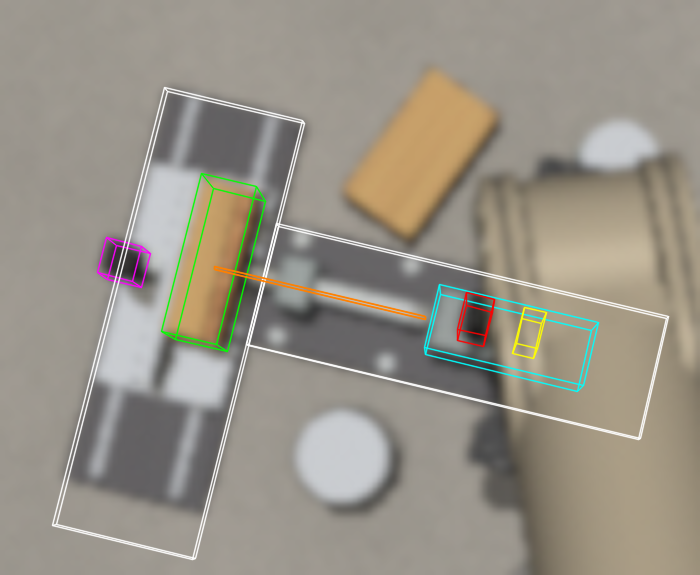

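View pics/scene13o.png

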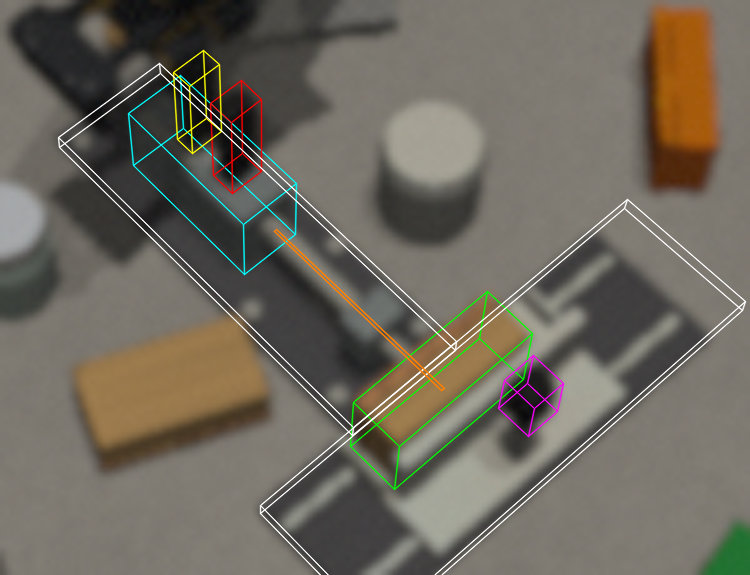

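>>> drive_tool --hand '[0, 0, 0, 0, 0, 0, 0, 0, 0, 0]' --xyz '[[-0.03, 0, 0], [0, 0, 0], [0, 0, 0], [0, 0, 0], [0, 0, 0], [0, 0, 0], [0, 0, 0], [0, 0, 0], [0, 0, 0], [0, 0, 0]]' --delta_rot '[[0, 0, 0], [0, 0, 0], [0, 0, 0], [0, 0, 0], [0, 0, 0], [0, 0, 0], [0, 0, 0], [0, 0, 0], [0, 0, 0], [0, 0, 0]]'

```text
time: 23.07
ee_pos: [0.5376, -0.0761, 0.1255]
ee_rot: [-90.0, -0.3, -103.8]
wrist_force: [-4.6, -13.3, 3.5]
grip_width: 0.0004
```

```bash
python3 rem.py 0 -.1465 .126; python3 -c "
from station import r
print(r.finish_job())"
```

```text
pos [ 0.5376 -0.0761  0.1255] rot [ -90.04   -0.27 -103.83] rem cm [ 0.74 -0.04 -0.02] yawerr 0.2060919087879114 23.0667
clamp [ 0.0002 -0.1391  0.1255] F [ -1.34 -14.04   3.46] gw 0.0004046505264268143
the job is handed in; nothing more can be done
None
```

I slid the sled about 64 mm by its knob, let go, and pumped the trigger from behind with closed fingers. After three strokes the pad was touching the cork. A fourth stroke pressed the plunger about half way in, and I handed the job in at 23 s with the trigger still squeezed.

**Plunger:** the last reading was 14.0 N at the blade, against the roughly 14 N expected for half way. The last picture, taken before a final 0.3 mm nudge of the tool, shows the gap between pad and jaw head closed by 6.5 to 8 mm. The jaw had moved about 7.7 mm past first contact, so I put the plunger at about 7.5 to 8.5 mm.

**Block alignment:** the two kinds of evidence disagree. The pictures put the block's middle about 1.5 to 2.5 mm past the pad's axis. The stated minimum travel of 65 mm would instead put it about 1 mm short. I left it between the two; the pressing did not shift it along the track.

**Other checks:** I saw no contact with the other things on the counter. On the third release the bar slid back about 1 mm under the light load, and the last stroke made that up.

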